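# Put the paste pot away in the keep-wet box and clip the lid down airtight

### The job

Put the small white paste pot away in the open clip-lid box so that the paste will not dry out: take the brush that lies across the box off it and lay it on the table, stand the pot upright inside the box and swing the blue lid shut. Then press the lid's front down at its left and its right mark until both front clips have snapped over its edge and it stays down flush on its own. Do not knock over or push about the painted pot on the wheel or the rinse glass.

Things in the scene. Friction and masses are not known exactly. Their poses are not given: they have to be found in the camera images.
- keep_box: white plastic box fixed to the table, 130 deep (x) x 190 wide (y) x 64 mm high to its rim, walls and floor 3 mm, open on top; origin at the centre of its underside; x points to the rear, where the lid is hinged (hinge line 71 mm behind the centre, 66 mm up). Dark sprung seal strips lie along the front wall, 32 to 75 mm left and right of the middle, up to 72 mm high
- lid (a joint): hinge of the blue lid, rad: 0.01 held flush by both clips, 0.03 by one only, 0.085 shut but resting on the clips, 1.57 upright; starts at 1.8 to 2.0, leaning back. Stands by itself near upright, falls shut below about 1.1. A 4 mm plate that reaches 142 mm from the hinge, 198 mm wide; it twists a little, so each front corner must be pressed home with about 10 to 12 N
- lid_middle (a point): middle of the lid's outer (upper) face, 71 mm from the hinge line; x points to the hinge, z out of the face (up when shut, backwards when open)
- press_left (a point): round white press mark on the lid's upper face near its front left corner, 112 mm from the hinge and 60 mm left (+y) of the middle; about 71 mm above the table when clipped down, 80 mm when resting on the clips
- press_right (a point): the same near the front right corner
- corner_left (a point): left front corner of the lid's upper face, 138 mm from the hinge, 85 mm left of the middle; 71 to 72 mm above the table when both clips hold the lid, 76 to 82 mm when its own clip does not
- corner_right (a point): right front corner of the lid's upper face, likewise
- brush: brown painting brush, 230 mm long (y), 14 mm wide and thick, lying across the box near its front on the two side rims (underside 64 mm up, above the rim by its whole thickness); origin under its middle
- paste_pot: small plain white open pot, 56 mm wide and 51 mm tall, wall about 4 mm; origin at the centre of its underside
- painted_pot: blue and white painted pot, 80 mm wide, 47 mm tall, standing on the banding wheel (top 50 mm high); origin at the centre of its underside
- glass: rinse glass, 80 mm wide, 91 mm tall, standing on the table; origin at the centre of its underside
- clip_left_nose (a point): underside of the nose of the left grey sprung clip on the box's front wall, 65 mm left of its middle, 70 mm before its centre, 72 mm up (clip 20 mm wide, top 85 mm up); it yields outward and snaps back over the lid's front edge when the lid is pressed down
- clip_right_nose (a point): the same on the right clip, 65 mm right of the middle
Not all that is in view belongs to the job. What is shaped like the paste_pot but turquoise is not meant.

How it is judged:
By the outcome, as a careful person would: the job done as asked, in the order asked, and still so for the second after the job is handed in, with the robot touching nothing.
It also fails if it takes over 72 s, if anything falls off the work surface, if the arm or the gripper's body presses on something with over 40 N, if the wrist force passes 120 N, or if a joint passes its speed limit or range.

### The arm

A 6-joint arm with a two-finger parallel gripper is mounted at the origin on the work surface; the furniture and walls round the work are solid. World frame = base frame: x ahead of the robot, y to its left, z up, the work surface at z = 0. Lengths are in mm, angles in rad, forces in N, time in s.
With the tool pointing down it reaches from about 300 to 775 mm from the base axis. Payload 14.6 kg.
Tool frame: the origin (TCP) lies between the finger pads; the fingertips stand 8 mm ahead of it and the grasp point (between the pads) lies 11 mm behind it; z points along the fingers, y is the direction in which the jaws open and shut (so a half turn about z gives the same grasp; the last joint's range is limited). The gripper opens to 94 mm and grips with 3 to 60 N. Pads are 16 mm wide; open, the fingers measure 119 mm over their backs; the gripper's body (75 mm by 177 mm) begins 78 mm behind the grasp point.
Start: joints at [-1.218, 0.3, 1.521, -0, 1.321, -0.067], TCP at [224.16, -502.237, 213.446] pointing down, gripper open.
Joint ranges: [-3.03, 3.03], [-0.79, 2.21], [0.23, 2.52], [-1.04, 4.18], [0, 3.07], [-2.55, 2.55]. Speed limits (rad/s): [2.22, 2.22, 2.57, 3.14, 3.14, 3.14].

### API

Orientations are given as [roll, pitch, yaw] about the fixed x, y, z axes, in that order (R = Rz(yaw) Ry(pitch) Rx(roll)).
In Python, from cell import manip gives the robot as it stands. The module is installed in compiled form; this text tells all that it offers.
- The arm moves only by the tool send_rows, never from a script. Its argument "series" is a list that holds one entry, the list of rows, each a list of 5 numbers: the opening, from 0 (shut) to 1 (fully open), then the shift along the tool's x, y, z in mm, then the turn about the tool's z in degrees. In form: [[[gripper, dx, dy, dz, roll], ...]]. A call has 1 to 10 rows; each row is the pose to reach, as a shift and turn from the pose commanded when the call began, along the tool's axes at that moment; what a row does not reach only later rows make up. A row lasts 1/10 s, in which the tool goes at most 50 mm and 8.59 degrees, less where a joint would pass 70% of its speed; a pose out of reach is approached as far as the arm can. A call with a gripper value outside its range is refused whole. The fingers move at their own pace and stop on an object; "newtons" is the grip in N (left out, the last holds). Time passes only in rows, so rows that repeat a pose let the fingers close. It gives the time, the measured TCP pose, the force and the opening at its end, in the units of the state.
- manip.read_state(): the state, without advancing time (a new reading comes with each control period).
- manip.camera(name): name is "scene" or "top" or "wrist"; returns a dict with "img" (384x512x3 uint8, red, green, blue), "vfov" (degrees; the focal length in pixels is half the picture's height over the tangent of half this angle, whatever the lens; pixels are square), "cx", "cy" (the principal point, pixels), "pose" (4x4, takes a point from camera to world coordinates); the wrist camera has in their place "T_tool_cam" (4x4, takes a point from camera to tool coordinates, whose origin is the TCP and whose axes are the flange's). Camera axes: x right, y down, z forward; pixel columns grow to the right and rows downward; lengths in mm; the calibration is good to about 2 mm. A picture is of the moment at which its call begins: read the wrist's pose just before it. There is no depth.
- manip.sign_off(): hands the job in, once; it reports no verdict.
Trained networks look in a picture, given as the dict that the camera call returned (one of the last four; its "shot" number tells which), for a name from the list of things; names that differ only in an ending like _2 or _b are one class to them, and where a whole thing is asked for, a point or a joint stands for the part that bears it (a point fixed in the world has none). Each returns a list of dicts, best first, with "conf" (0 to 1); they miss things now and then, are a little off and sometimes report something else, mostly with a low value. They report only what shows in the picture. A call takes as long as a camera call. They do not tell look-alikes from the thing itself.
- manip.find_in(target, picture): "rect" ([left, top, width, height] in pixels, round what is visible of it).
- manip.silhouettes(target, picture): "pixels" (384x512 bool, what is visible of it) and "rect" ([left, top, width, height] in pixels, round what is visible of it).
The state is a dict: "clock": time; "joints": joint angles; "qd": joint speeds; "effort": joint torques, N m; "eef_pos": TCP position; "eef_rot": TCP orientation; "wrist_force": force on the tool from outside, world axes, zero at the start; "moment": the same for the moment, N m; "finger_gap": finger opening in mm.
Only numpy, scipy, OpenCV 4.12 (cv2) and the standard library are available. Lean on these libraries where they do the work, as an engineer would, in place of code of your own. Each camera call takes 0.05 s, during which the arm holds its last target. There are 200 camera calls.

## Working session

There is one attempt and no reset: what is moved stays moved. The work goes in short steps, Python scripts to look and compute and a tool call to move; the robot and the scene stay as the last step left them, time stands still between calls to the robot, and variables do not carry over. Pictures are saved under pics/ and viewed, about 8 in all and at most 12, crops included, and the job is handed in when it is done.

Besides the shell and the picture viewer there is one more tool, called after "Call:" as name([rows], argument=value, ...), one row to a line, values as JSON. send_rows: Moves the arm, as the interface text tells. Its arguments: {"type":"object","properties":{"series":{"type":"array"},"newtons":{"type":"number"}},"required":["series"]}

```bash
mkdir -p pics; ls; cat > h.py <<'E'
import numpy as np, cv2, json
from cell import manip
from scipy.spatial.transform import Rotation as R
def shot(n):
    s=manip.read_state(); c=manip.camera(n)
    if 'pose' not in c:
        T=np.eye(4); T[:3,:3]=R.from_euler('xyz',s['eef_rot']).as_matrix(); T[:3,3]=s['eef_pos']
        c['pose_w']=T@np.array(c['T_tool_cam'])
    else: c['pose_w']=np.array(c['pose'])
    return c
def save(c,name,crop=None,scale=1):
    im=c['img'][:,:,::-1]
    if crop: x,y,w,h=crop; im=im[y:y+h,x:x+w]
    cv2.imwrite('pics/'+name,cv2.resize(im,None,fx=scale,fy=scale,interpolation=cv2.INTER_CUBIC))
def f(c): return c['img'].shape[0]/2/np.tan(np.radians(c['vfov'])/2)
def ray(c,u,v):
    d=np.array([(u-c['cx'])/f(c),(v-c['cy'])/f(c),1.]); P=c['pose_w']
    d=P[:3,:3]@d; return P[:3,3],d/np.linalg.norm(d)
def atz(c,u,v,z):
    o,d=ray(c,u,v); return o+d*(z-o[2])/d[2]
def tri(obs):
    A=np.zeros((3,3));b=np.zeros(3)
    for c,u,v in obs:
        o,d=ray(c,u,v);M=np.eye(3)-np.outer(d,d);A+=M;b+=M@o
    p=np.linalg.solve(A,b)
    return p,[round(float(np.linalg.norm((np.eye(3)-np.outer(ray(c,u,v)[1],ray(c,u,v)[1]))@(p-ray(c,u,v)[0]))),1) for c,u,v in obs]
def proj(c,p):
    P=np.linalg.inv(c['pose_w']); q=P[:3,:3]@np.array(p)+P[:3,3]
    return q[0]/q[2]*f(c)+c['cx'],q[1]/q[2]*f(c)+c['cy']
E
python3 - <<'E'
from h import *
a=shot('scene');b=shot('top')
for n,c in(('scene',a),('top',b)):
    print(n,c['pose_w'].round(2).tolist(),c['vfov'],{k:v for k,v in c.items() if k not in('img','pose','pose_w')})
    for t in['keep_box','lid','brush','paste_pot','painted_pot','glass','press_left','press_right','clip_left_nose','clip_right_nose']:
        print(t,[( [round(x) for x in d['rect']],round(d['conf'],2)) for d in manip.find_in(t,c)][:4])
cv2.imwrite('pics/both.png',cv2.resize(np.hstack([a['img'],b['img']])[:,:,::-1],(800,300)))
save(a,'scene.png',None,1.5);save(b,'top.png',None,1.5)
E
```

```text
pics
scene [[-0.77, -0.35, 0.53, -29.74], [-0.64, 0.44, -0.62, 613.13], [-0.02, -0.82, -0.57, 626.23], [0.0, 0.0, 0.0, 1.0]] 54.79296595434286 {'vfov': 54.79296595434286, 'cx': 246.92372762908238, 'cy': 191.03132831689865, 'shot': 1}
keep_box [([126, 154, 120, 135], 0.97), ([129, 159, 65, 95], 0.46)]
lid [([130, 160, 63, 94], 0.9)]
brush [([197, 209, 33, 64], 0.83)]
paste_pot [([264, 149, 16, 26], 0.88), ([240, 169, 20, 22], 0.6)]
painted_pot [([277, 182, 28, 27], 0.97)]
glass [([297, 147, 28, 36], 0.56), ([195, 207, 36, 66], 0.55), ([220, 255, 7, 13], 0.19)]
press_left [([127, 158, 70, 97], 0.65)]
press_right [([127, 159, 69, 97], 0.56)]
clip_left_nose [([220, 252, 9, 16], 0.57)]
clip_right_nose [([241, 213, 4, 18], 0.63), ([130, 156, 65, 99], 0.18)]
top [[0.02, -0.99, 0.14, 301.66], [-1.0, -0.01, 0.02, 13.74], [-0.02, -0.14, -0.99, 1432.06], [0.0, 0.0, 0.0, 1.0]] 42.62722344442048 {'vfov': 42.62722344442048, 'cx': 254.94337379989653, 'cy': 198.94701965876098, 'shot': 2}
keep_box [([146, 151, 97, 94], 0.9)]
lid [([146, 148, 77, 50], 0.8)]
brush [([171, 200, 71, 32], 0.79)]
paste_pot [([342, 166, 22, 15], 0.79), ([293, 165, 19, 18], 0.55), ([144, 147, 83, 49], 0.39)]
painted_pot [([274, 218, 28, 32], 0.79)]
glass [([339, 199, 32, 30], 0.73)]
press_left [([145, 151, 82, 49], 0.61), ([337, 196, 37, 33], 0.61), ([147, 147, 78, 48], 0.43)]
press_right [([145, 146, 79, 49], 0.79)]
clip_left_nose []
clip_right_nose []
```

View pics/scene.png

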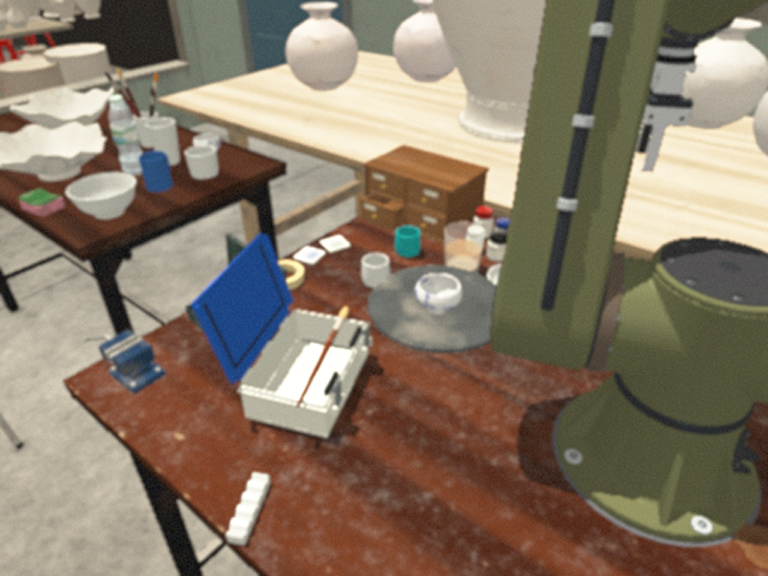

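View pics/top.png

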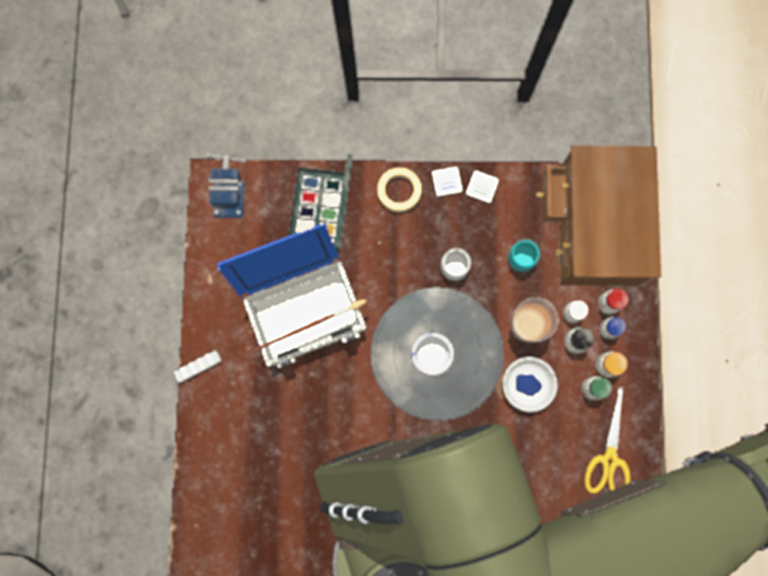

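The scene view (full pixels) shows the white pot at (250,180), a turquoise look-alike at (272,161), the painted pot on the wheel at (291,195), and the brush across the box from (231,205) to (200,268). In the top view the white pot is at (303,175), the turquoise one at (349,171) and the glass at (355,213). I choose the white pot and check it in a close crop.

```bash
python3 - <<'E'
from h import *
a=shot('scene');b=shot('top')
def sil(t,c,k=0):
    r=manip.silhouettes(t,c)
    return r
out={}
for t in['paste_pot','painted_pot','glass','keep_box','brush','lid']:
    for n,c in(('s',a),('t',b)):
        for d in sil(t,c)[:2]:
            m=d['pixels'];ys,xs=np.nonzero(m)
            pts=np.c_[xs,ys].astype(np.float32); r=cv2.minAreaRect(pts)
            print(t,n,round(d['conf'],2),[round(x) for x in d['rect']],'cent',pts.mean(0).round(1),'minrect',np.round(cv2.boxPoints(r)).astype(int).tolist())
# box outline in top
for uv in[(303,175)]: print('pot z51',atz(b,*uv,51).round(1))
print('tri pot',tri([(a,250,180),(b,303.5,175.5)]))
A=cv2.resize(a['img'][140:300,120:330],None,fx=3,fy=3,interpolation=cv2.INTER_CUBIC)
cv2.imwrite('pics/c1.png',A[:,:,::-1])
B=cv2.resize(b['img'][140:255,140:335],None,fx=4,fy=4,interpolation=cv2.INTER_CUBIC)
cv2.imwrite('pics/c2.png',B[:,:,::-1])
E
```

```text
paste_pot s 0.88 [241, 171, 19, 21] cent [249.1 179.4] minrect [[241, 169], [258, 169], [258, 191], [241, 191]]
paste_pot s 0.79 [261, 149, 20, 25] cent [271.1 161.2] minrect [[263, 151], [279, 151], [279, 171], [263, 171]]
paste_pot t 0.85 [293, 165, 19, 21] cent [302.6 175.4] minrect [[293, 166], [312, 166], [312, 185], [293, 185]]
paste_pot t 0.6 [341, 162, 20, 21] cent [348.5 169.8] minrect [[335, 171], [350, 156], [363, 169], [348, 184]]
painted_pot s 0.59 [276, 182, 32, 29] cent [291.4 195.3] minrect [[272, 195], [292, 175], [312, 195], [292, 215]]
painted_pot t 0.64 [275, 220, 28, 30] cent [286.9 235.4] minrect [[273, 222], [300, 222], [300, 249], [273, 249]]
glass s 0.89 [296, 146, 30, 38] cent [308.5 163.7] minrect [[292, 177], [297, 146], [323, 150], [318, 182]]
glass t 0.92 [338, 198, 33, 31] cent [355.4 212.8] minrect [[340, 198], [371, 198], [371, 227], [340, 227]]
keep_box s 0.93 [128, 153, 119, 137] cent [184.6 229.4] minrect [[107, 226], [171, 153], [265, 235], [200, 308]]
keep_box s 0.61 [198, 206, 31, 68] cent [215.5 234.9] minrect [[197, 267], [228, 205], [232, 207], [201, 269]]
keep_box t 0.75 [142, 150, 102, 94] cent [195.5 195. ] minrect [[143, 175], [216, 147], [245, 221], [171, 249]]
brush s 0.61 [196, 204, 35, 70] cent [215.3 235.2] minrect [[197, 268], [228, 205], [232, 207], [200, 270]]
brush t 0.84 [183, 199, 56, 26] cent [214.2 212.4] minrect [[185, 224], [240, 198], [241, 202], [186, 228]]
lid s 0.91 [128, 159, 64, 99] cent [162.  205.1] minrect [[112, 217], [173, 153], [216, 194], [155, 258]]
lid t 0.86 [146, 148, 78, 46] cent [186.1 172.9] minrect [[144, 174], [217, 147], [226, 173], [153, 200]]
pot z51 [561.8 -93.8  51. ]
tri pot (array([565.23618408, -97.20210605,  25.38530947]), [0.1, 0.1])
```

View pics/c2.png

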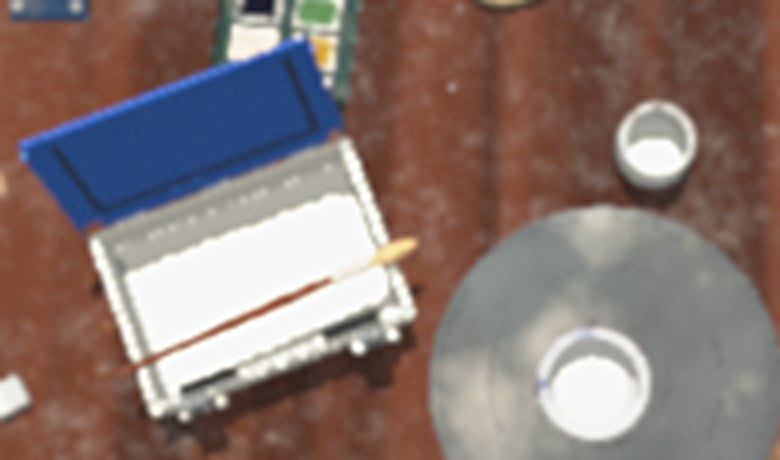

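The crop shows the chosen pot is plain white at crop (656,145), which is full pixel (304,176), so it isn't the turquoise one. Box rim corners in the crop: (95,238), (345,140), (412,312), (155,415). The brush runs from (125,372) to (415,243).

```bash
python3 - <<'E'
from h import *
b=shot('top');a=shot('scene')
P=lambda x,y,z:atz(b,140+x/4,140+y/4,z).round(0)
for n,p in dict(rl=(95,238),rr=(345,140),fr=(412,312),fl=(155,415)).items(): print(n,P(*p,64))
print('brush',P(125,372,71),P(415,243,71))
# tri of brush ends with scene minrect
print('brush tri',tri([(a,198.5,269),(b,171,233)]),tri([(a,230.5,205),(b,244,201)]))
for n,s,t,z in(('turq',(271,161),(349,170),25),('painted',(291.4,195.3),(287,235),70),('glass',(309,164),(355,213),45)): print(n,tri([(a,*s),(b,*t)]))
s=manip.read_state();print(s)
print(R.from_euler('xyz',s['eef_rot']).as_matrix().round(3))
E
```

```text
rl [485. 298.  64.]
rr [557. 124.  64.]
fr [435.  74.  64.]
fl [361. 252.  64.]
brush [390. 272.  71.] [483.  73.  71.]
brush tri (array([391.57695527, 274.69822481,  68.27768703]), [1.7, 1.7]) (array([484.27693266,  73.49226479,  69.7888325 ]), [2.3, 2.3])
turq (array([ 584.19944968, -228.47836117,   24.07576947]), [1.2, 1.2])
painted (array([388.10730546, -48.78807614,  74.81712822]), [0.9, 0.9])
glass (array([ 453.47180008, -239.6513057 ,   55.7207947 ]), [1.1, 1.1])
{'clock': 1.9, 'joints': array([-1.21757554e+00,  2.99912814e-01,  1.52097619e+00,  6.51336295e-05,
        1.32071535e+00, -6.65688558e-02]), 'qd': array([-0.00086623, -0.00087255,  0.00119844, -0.00148612,  0.00154654,
        0.00045181]), 'effort': array([ 9.48727433e-06, -5.31658494e+01, -3.52914834e+01,  7.09084072e-02,
        2.12902104e-02, -3.95848645e-05]), 'eef_pos': array([ 224.18971572, -502.23076554,  213.44863387]), 'eef_rot': array([-3.14158518e+00, -6.37457226e-05,  4.19773520e-01]), 'wrist_force': array([ 0.04461551,  0.05860002, -0.73620012]), 'moment': array([0.04621306, 0.02408666, 0.00500925]), 'finger_gap': 93.935369945573}
[[ 0.913  0.408  0.   ]
 [ 0.408 -0.913  0.   ]
 [ 0.    -0.    -1.   ]]
```

Call:
send_rows([
  [[0.32, 462, -530, -90, -91], [0.32, 462, -530, -90, -91], [0.32, 462, -530, -90, -91], [0.32, 462, -530, -90, -91], [0.32, 462, -530, -90, -91], [0.32, 462, -530, -90, -91], [0.32, 462, -530, -90, -91], [0.32, 462, -530, -90, -91], [0.32, 462, -530, -90, -91], [0.32, 462, -530, -90, -91]],
])

```text
clock: 2.9
eef_pos: [369.4, -26.0, 277.6]
eef_rot: [3.141, 0.001, 1.926]
wrist_force: [1.3, -0.5, -1.2]
finger_gap: 29.9
```

Call:
send_rows([
  [[0.32, 155, 120, -22, -3], [0.32, 155, 120, -22, -3], [0.32, 155, 120, -22, -3], [0.32, 155, 120, -22, -3], [0.32, 155, 120, -22, -3], [0.32, 155, 120, -22, -3], [0.32, 155, 120, -22, -3]],
])

```text
clock: 3.6
eef_pos: [429.0, 157.9, 298.9]
eef_rot: [-3.141, 0.0, 1.972]
wrist_force: [0.2, -0.1, -0.4]
finger_gap: 30.2
```

```bash
python3 - <<'E'
from h import *
w=shot('wrist'); s=manip.read_state()
print(s['eef_pos'].round(1),s['eef_rot'].round(3),s['clock'],np.array(w['T_tool_cam']).round(2).tolist(),w['vfov'])
for t in['brush','keep_box','clip_left_nose','clip_right_nose']:
    for d in manip.silhouettes(t,w)[:2]:
        ys,xs=np.nonzero(d['pixels']);p=np.c_[xs,ys].astype(np.float32)
        bp=cv2.boxPoints(cv2.minAreaRect(p))
        print(t,round(d['conf'],2),np.round(d['rect']),'cent@71',atz(w,*p.mean(0),71).round(1), [atz(w,*q,71).round(0)[:2].tolist() for q in bp])
save(w,'w1.png',None,1.4)
E
```

```text
[429.  157.7 299. ] [3.141 0.    1.971] 3.65 [[-0.0, -0.96, -0.28, 83.06], [1.0, -0.0, 0.0, 0.78], [-0.0, -0.28, 0.96, -171.04], [0.0, 0.0, 0.0, 1.0]] 61.97164320146358
brush 0.74 [262.  56.  12. 181.] cent@71 [437.  179.4  71. ] [[382.0, 277.0], [392.0, 282.0], [492.0, 79.0], [480.0, 73.0]]
keep_box 0.63 [223.  51. 229. 228.] cent@71 [525.6 220.9  71. ] [[402.0, 32.0], [349.0, 308.0], [592.0, 368.0], [702.0, 95.0]]
clip_left_nose 0.6 [337.  53. 117. 221.] cent@71 [586.6 237.7  71. ] [[567.0, 66.0], [481.0, 341.0], [592.0, 368.0], [703.0, 95.0]]
clip_left_nose 0.52 [227.  85.   8.  20.] cent@71 [370.8 224.7  71. ] [[370.0, 215.0], [364.0, 232.0], [372.0, 235.0], [379.0, 218.0]]
clip_right_nose 0.47 [222. 193.  11.  15.] cent@71 [419.2 104.9  71. ] [[410.0, 117.0], [417.0, 121.0], [428.0, 94.0], [421.0, 91.0]]
```

View pics/w1.png

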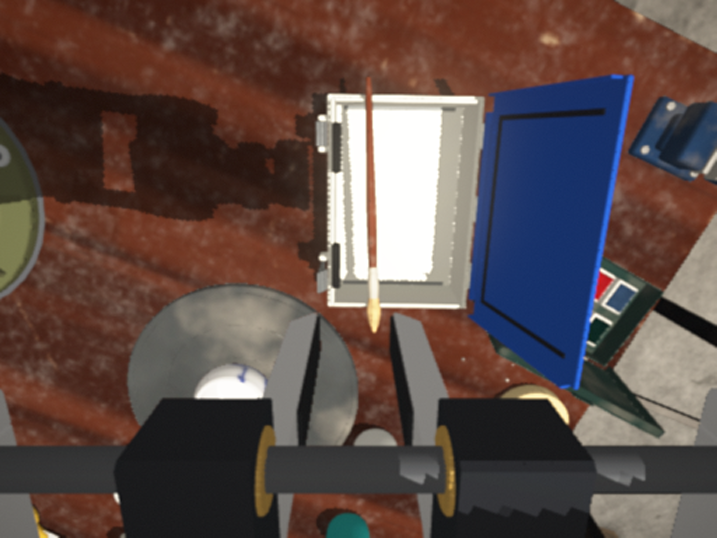

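The wrist picture (1.4×) shows the brush across the box from (369,78) to (376,330) and the rim corners at (483,97), (467,307), (330,305) and (330,95). Both clips are on the front edge, and the palette's upright lid stands behind the right rear of the lid.

```bash
python3 - <<'E'
from h import *
w=shot('wrist');b=shot('top')
W=lambda x,y:(w,x/1.4,y/1.4); T=lambda x,y:(b,140+x/4,140+y/4)
print('brush L',tri([W(369,78),T(125,372)]),'R',tri([W(376,330),T(415,243)]))
C=[]
for n,p,q in(('rl',(483,97),(95,238)),('rr',(467,307),(345,140)),('fr',(330,305),(412,312)),('fl',(330,95),(155,415))):
    t=tri([W(*p),T(*q)]); C.append(atz(*W(*p),64)); print(n,t,C[-1].round(1))
C=np.array(C);m=C.mean(0);x=(C[0]+C[1]-C[2]-C[3]);y=(C[0]-C[1]+C[3]-C[2])
print('center',m.round(1),'yaw x',np.degrees(np.arctan2(x[1],x[0])),'from y',np.degrees(np.arctan2(-y[0],y[1])))
E
```

```text
brush L (array([392.23172159, 285.85996474,  10.67040786]), [2.7, 2.7]) R (array([486.12446712,  73.47310047,  66.74014195]), [2.6, 2.6])
rl (array([487.42222488, 304.21502134,  53.16912902]), [3.6, 3.6]) [486.5 305.8  64. ]
rr (array([560.79058573, 126.21308659,  57.39421172]), [3.2, 3.2]) [561.1 129.5  64. ]
fr (array([437.68366556,  74.81257504,  51.43348933]), [1.1, 1.1]) [437.6  79.6  64. ]
fl (array([362.81580326, 258.73892192,  22.93978093]), [0.0, 0.0]) [366.  256.5  64. ]
center [462.8 192.8  64. ] yaw x 22.109158415670088 from y 22.474548351495674
```

Call:
send_rows([
  [[0.34, 13.5, 14.5, 45, -3], [0.34, 13.5, 14.5, 95, -3], [0.34, 13.5, 14.5, 145, -3], [0.34, 13.5, 14.5, 190, -3], [0.34, 13.5, 14.5, 220, -3], [0.34, 13.5, 14.5, 238, -3], [0.34, 13.5, 14.5, 238, -3], [0, 13.5, 14.5, 238, -3], [0, 13.5, 14.5, 238, -3], [0, 13.5, 14.5, 238, -3]],
], newtons=15)

```text
clock: 4.95
eef_pos: [437.8, 176.9, 62.1]
eef_rot: [3.14, 0.0, 2.024]
wrist_force: [-0.3, -0.2, 3.9]
finger_gap: 13.2
```

Call:
send_rows([
  [[0.3, 0, 0, 0, 0], [0.3, 0, 0, 0, 0], [0.3, 0, 0, -8, 0], [0.3, 0, 0, -8, 0], [0, 0, 0, -8, 0], [0, 0, 0, -8, 0], [0, 0, 0, -8, 0], [0, 0, 0, -8, 0], [0, 0, 0, -40, 0], [0, 0, 0, -78, 0]],
], newtons=15)

```text
clock: 5.95
eef_pos: [436.4, 176.5, 138.7]
eef_rot: [-3.138, -0.0, 2.024]
wrist_force: [-0.0, 0.3, 0.7]
finger_gap: 13.2
```

Call:
send_rows([
  [[0, 30, -40, 0, 0], [0, 60, -80, 0, 0], [0, 91, -124, 0, 0], [0, 91, -124, 0, 0], [0, 91, -124, 40, 0], [0, 91, -124, 80, 0], [0, 91, -124, 115, 0], [0, 91, -124, 126, 0], [0, 91, -124, 130, 0], [0, 91, -124, 130, 0]],
])

```text
clock: 6.95
eef_pos: [286.0, 204.1, 8.9]
eef_rot: [-3.14, 0.0, 2.024]
wrist_force: [-0.6, 0.4, 0.1]
finger_gap: 13.5
```

Call:
send_rows([
  [[0.2, 0, 0, 0, 0], [0.3, 0, 0, 0, 0], [0.3, 0, 0, 0, 0], [0.3, 0, 0, -30, 0], [0.5, 0, 0, -80, 0], [1, 0, 0, -130, 0], [1, 0, 0, -180, 0], [1, 0, 0, -210, 0], [1, 0, 0, -220, 0]],
])

```text
clock: 7.85
eef_pos: [286.6, 204.6, 232.0]
eef_rot: [3.136, -0.0, 2.025]
wrist_force: [-0.0, -0.4, 0.2]
finger_gap: 64.6
```

```bash
python3 - <<'E'
from h import *
s=manip.read_state();print(s['eef_pos'].round(1),s['finger_gap'],s['joints'].round(2))
w=shot('wrist');a=shot('scene')
for d in manip.silhouettes('brush',a)[:1]:
    ys,xs=np.nonzero(d['pixels']);p=np.c_[xs,ys].astype(np.float32)
    print('brush',d['conf'],[atz(a,*q,7).round(0).tolist() for q in cv2.boxPoints(cv2.minAreaRect(p))])
cv2.imwrite('pics/w2.png',np.vstack([w['img'],a['img']])[:,:,::-1][:, :, :]) if 0 else cv2.imwrite('pics/w2.png',cv2.resize(np.hstack([w['img'],a['img']])[:,:,::-1],(800,300),interpolation=cv2.INTER_AREA))
E
```

```text
[286.6 204.6 232. ] 64.6103033976286 [ 0.52 -0.18  1.99 -0.    1.33  0.06]
brush 0.66 [[243.0, 309.0, 7.0], [340.0, 107.0, 7.0], [328.0, 103.0, 7.0], [234.0, 306.0, 7.0]]
```

View pics/w2.png

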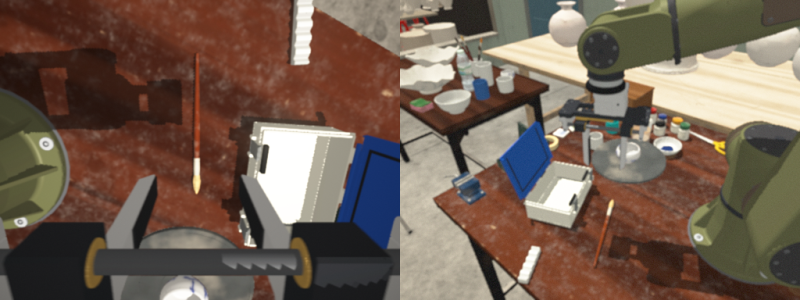

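The brush lies on the table clear in front of the box: wrist half (195,55)–(197,190), scene half (611,203)–(597,266). Next is the pot.

Call:
send_rows([
  [[1, -389, 58, -15, 94], [1, -389, 58, -15, 94], [1, -389, 58, -15, 94], [1, -389, 58, -15, 94], [1, -389, 58, -15, 94], [1, -389, 58, -15, 94], [1, -389, 58, -15, 94], [1, -389, 58, -15, 94], [1, -389, 58, -15, 94], [1, -389, 58, -15, 94]],
])

```text
clock: 9.0
eef_pos: [508.2, -121.0, 240.6]
eef_rot: [-3.138, 0.003, 0.517]
wrist_force: [0.3, 0.1, 0.9]
finger_gap: 94.5
```

Call:
send_rows([
  [[1, 0, 0, 0, 0], [1, 0, 0, 0, 0]],
])

```text
clock: 9.2
eef_pos: [508.1, -119.8, 242.4]
eef_rot: [-3.14, 0.002, 0.529]
wrist_force: [0.4, 0.6, 0.2]
finger_gap: 93.5
```

```bash
python3 - <<'E'
from h import *
s=manip.read_state();print(s['eef_pos'].round(1),s['eef_rot'].round(3),s['finger_gap'],s['joints'].round(2),s['clock'])
w=shot('wrist');b=shot('top');a=shot('scene')
for d in manip.silhouettes('paste_pot',w)[:3]:
    ys,xs=np.nonzero(d['pixels']);c=(xs.mean(),ys.mean());x,y,ww,h=d['rect']
    print(round(d['conf'],2),np.round(d['rect']),w['img'][d['pixels']].mean(0).round(),'@z30',atz(w,*c,30).round(1),'ends@51',atz(w,x,y+h/2,51).round(),atz(w,x+ww,y+h/2,51).round(), 'tri', tri([(w,*c),(a,249.1,179.6)])[0].round(1))
print(proj(w,(565,-97,25)))
E
```

```text
[ 508.1 -119.8  242.4] [-3.14e+00  2.00e-03  5.29e-01] 93.53089294038601 [-0.3   0.22  1.56  0.    1.37  0.74] 9.2
0.75 [238.  93.  43.  47.] [205. 202. 192.] @z30 [564.6 -95.1  30. ] ends@51 [553. -74.  51.] [ 577. -115.   51.] tri [565.2 -94.5  28.3]
(np.float64(261.20639242588686), np.float64(116.33343375808137))
```

Call:
send_rows([
  [[1, 35, 4, 20, 8], [1, 61.5, 7.8, 60, 8], [1, 61.5, 7.8, 105, 8], [1, 61.5, 7.8, 150, 8], [1, 61.5, 7.8, 190, 8], [1, 61.5, 7.8, 215, 8], [1, 61.5, 7.8, 221, 8], [1, 61.5, 7.8, 221, 8], [0, 61.5, 7.8, 221, 8], [0, 61.5, 7.8, 221, 8]],
], newtons=15)

```text
clock: 10.4
eef_pos: [566.5, -96.2, 24.6]
eef_rot: [3.14, -0.002, 0.385]
wrist_force: [0.2, 0.9, -0.1]
finger_gap: 81.2
```

Call:
send_rows([
  [[0, 0, 0, 0, 0], [0, 0, 0, 0, 0], [0, 0, 0, 0, 0], [0, 0, 0, 0, 0]],
])

```text
clock: 10.8
eef_pos: [565.7, -95.8, 23.3]
eef_rot: [-3.141, -0.0, 0.385]
wrist_force: [-1.3, 2.5, 4.1]
finger_gap: 54.8
```

Call:
send_rows([
  [[0, 0, 0, -20, 0], [0, 0, 0, -60, 0], [0, 0, 0, -110, 0], [0, 3, -30, -145, 0], [0, 5, -75, -150, 0], [0, 5, -120, -150, 0], [0, 8, -165, -150, 0], [0, 10, -210, -150, 0], [0, 10, -255, -150, 0], [0, 10, -304, -150, 0]],
])

```text
clock: 11.8
eef_pos: [459.8, 190.8, 172.8]
eef_rot: [3.141, 0.0, 0.384]
wrist_force: [1.9, -0.2, -1.7]
finger_gap: 54.7
```

Call:
send_rows([
  [[0, 0, 0, 0, 0], [0, 0, 0, 0, 0]],
])

```text
clock: 12.0
eef_pos: [460.3, 190.2, 172.8]
eef_rot: [3.141, 0.0, 0.387]
wrist_force: [0.7, 0.5, -3.7]
finger_gap: 54.3
```

Call:
send_rows([
  [[0, 0, 0, 45, 0], [0, 0, 0, 90, 0], [0, 0, 0, 125, 0], [0, 0, 0, 140, 0], [0, 0, 0, 144, 0], [0, 0, 0, 145, 0], [0, 0, 0, 145.5, 0], [0, 0, 0, 145.5, 0]],
])

```text
clock: 12.8
eef_pos: [461.4, 189.5, 28.4]
eef_rot: [3.141, -0.002, 0.385]
wrist_force: [-1.1, -1.1, -2.3]
finger_gap: 54.6
```

Call:
send_rows([
  [[0.9, 0, 0, 0, 0], [0.9, 0, 0, 0, 0], [0.9, 0, 0, 0, 0], [0.9, 0, 0, 0, 0], [0.9, 0, 0, -20, 0], [0.9, 0, 0, -60, 0], [0.9, 0, 0, -110, 0], [0.9, 0, 0, -160, 0], [0.5, 0, 0, -210, 0], [0, 0, 0, -250, 0]],
])

```text
clock: 13.8
eef_pos: [460.7, 189.6, 280.7]
eef_rot: [3.141, -0.002, 0.385]
wrist_force: [0.3, 0.4, -0.2]
finger_gap: 72.0
```

```bash
python3 - <<'E'
from h import *
s=manip.read_state();print(s['eef_pos'].round(1),s['eef_rot'].round(3),s['finger_gap'],s['joints'].round(2),s['clock'])
w=shot('wrist');a=shot('scene')
for t in('paste_pot','lid','press_left','press_right'):
  for n,c in(('w',w),('a',a)):
    for d in manip.find_in(t,c)[:2]:
        x,y,ww,h=d['rect'];print(t,n,round(d['conf'],2),np.round(d['rect']),atz(c,x+ww/2,y+h/2,30).round())
cv2.imwrite('pics/w3.png',cv2.resize(np.hstack([w['img'],a['img'][130:300,90:317].repeat(1,0) if 0 else cv2.resize(a['img'][130:300,90:317],(512,384))])[:,:,::-1],(800,300),interpolation=cv2.INTER_AREA))
E
```

```text
[460.7 189.6 280.7] [ 3.141e+00 -2.000e-03  3.850e-01] 72.00788330877488 [0.32 0.14 1.56 0.   1.44 1.5 ] 13.8
paste_pot w 0.87 [232. 143.  42.  40.] [459. 190.  30.]
paste_pot a 0.85 [265. 150.  15.  24.] [ 571. -214.   30.]
paste_pot a 0.76 [197. 232.  24.  29.] [455. 189.  30.]
lid w 0.81 [118.  58. 268.  52.] [552. 229.  30.]
lid a 0.72 [130. 160.  63.  94.] [659. 160.  30.]
lid a 0.46 [195. 233.  25.  26.] [457. 189.  30.]
press_left w 0.6 [115.  55. 275.  59.] [552. 228.  30.]
press_left w 0.22 [234. 140.  41.  46.] [460. 188.  30.]
press_left a 0.62 [126. 159.  68. 100.] [658. 168.  30.]
press_right w 0.87 [114.  56. 271.  56.] [551. 231.  30.]
press_right a 0.85 [126. 157.  67.  98.] [668. 159.  30.]
```

View pics/w3.png

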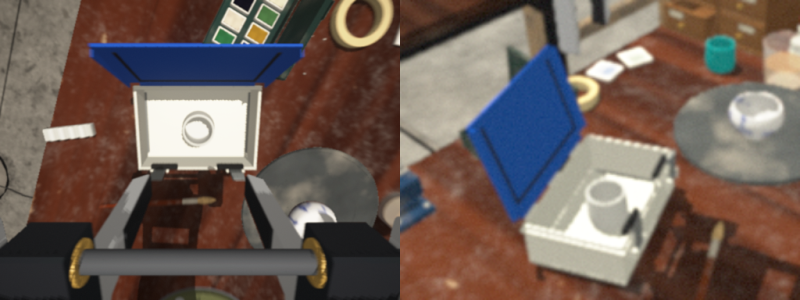

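Call:
send_rows([
  [[0, 30, -5, -15, 0], [0, 75, -10, -15, 0], [0, 120, -20, -15, 0], [0, 165, -20, -15, 0], [0, 168, -20, 0, 0], [0, 168, -20, 40, 0], [0, 168, -20, 80, 0], [0, 168, -20, 120, 0], [0, 168, -20, 122, 0], [0, 168, -20, 122, 0]],
], newtons=20)

```text
clock: 15.3
eef_pos: [608.8, 271.0, 155.9]
eef_rot: [3.142, 0.001, 0.385]
wrist_force: [0.3, 0.6, 0.3]
finger_gap: -0.0
```

Call:
send_rows([
  [[0, -20, 0, 0, 0], [0, -35, 0, 0, 0], [0, -48, 0, 0, 0], [0, -60, 0, 0, 0], [0, -70, 0, 0, 0], [0, -80, 0, 0, 0], [0, -90, 0, 0, 0], [0, -95, 0, 0, 0]],
])

```text
clock: 16.1
eef_pos: [521.4, 235.7, 158.4]
eef_rot: [3.142, -0.004, 0.385]
wrist_force: [-0.6, 0.9, -0.1]
finger_gap: 0.4
```

Call:
send_rows([
  [[0, -10, 0, 0, 0], [0, -18, 0, 0, 0], [0, -26, 0, 0, 0], [0, -33, 0, 0, 0], [0, -40, 0, 0, 0], [0, -47, 0, 0, 0], [0, -52, 0, 0, 0], [0, -52, 0, 0, 0], [0, -52, 0, 0, 0]],
])

```text
clock: 17.0
eef_pos: [472.8, 216.0, 155.6]
eef_rot: [-3.142, -0.0, 0.385]
wrist_force: [0.3, -0.1, 0.3]
finger_gap: 0.4
```

```bash
python3 - <<'E'
from h import *
s=manip.read_state();print(s['eef_pos'].round(1),s['eef_rot'].round(3),s['finger_gap'],s['clock'],s['wrist_force'].round(1))
a=shot('scene');b=shot('top')
for t in('lid','press_left','press_right','corner_left','corner_right'):
  for n,c in(('a',a),('b',b)):
    for d in manip.find_in(t,c)[:1]: print(t,n,round(d['conf'],2),np.round(d['rect']))
cv2.imwrite('pics/w4.png',np.hstack([cv2.resize(a['img'][130:300,90:317],(400,300)),cv2.resize(b['img'][130:266,120:301],(400,300))])[:,:,::-1])
E
```

```text
[472.8 216.  155.6] [-3.142 -0.     0.385] 0.41794241348397115 17.0 [ 0.3 -0.1  0.3]
lid a 0.85 [158. 179.  70.  82.]
lid b 0.73 [202. 173.  32.  36.]
press_left a 0.76 [158. 180.  71.  78.]
press_left b 0.62 [201. 175.  36.  38.]
press_right a 0.61 [157. 179.  71.  81.]
press_right b 0.7 [200. 171.  37.  36.]
corner_left a 0.95 [158. 176.  71.  80.]
corner_left b 0.73 [201. 172.  37.  36.]
corner_right a 0.74 [160. 177.  69.  81.]
corner_right b 0.77 [203. 175.  33.  37.]
```

View pics/w4.png

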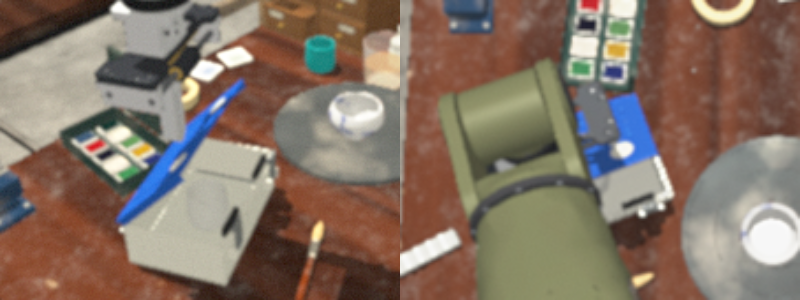

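The scene half shows the lid leaning forward from (122,220) to (243,85), just ahead of the fingers, with the pot upright beneath it. I'll push on gently and let it drop.

Call:
send_rows([
  [[0, -10, 0, 0, 0], [0, -20, 0, 0, 0], [0, -30, 0, 0, 0], [0, -30, 0, 0, 0], [0, -30, 0, 0, 0], [0, -30, 0, 0, 0]],
])

```text
clock: 18.2
eef_pos: [445.1, 204.8, 155.6]
eef_rot: [3.142, -0.0, 0.385]
wrist_force: [-0.3, 0.2, -0.3]
finger_gap: 0.4
```

```bash
python3 - <<'E'
from h import *
s=manip.read_state();print(s['eef_pos'].round(1),s['clock'],s['wrist_force'].round(1))
a=shot('scene')
for d in manip.silhouettes('lid',a)[:1]:
    ys,xs=np.nonzero(d['pixels']);p=np.c_[xs,ys].astype(np.float32)
    print(d['conf'],np.round(d['rect']),[atz(a,*q,78).round(0).tolist() for q in cv2.boxPoints(cv2.minAreaRect(p))])
E
```

```text
[445.1 204.8 155.6] 18.2 [-0.3  0.2 -0.3]
0.51 [160. 208.  83.  65.] [[475.0, 317.0, 78.0], [615.0, 74.0, 78.0], [432.0, 77.0, 78.0], [341.0, 301.0, 78.0]]
```

Call:
send_rows([
  [[0, 0, 0, -40, 0], [0, -20, 5, -80, 0], [0, -55, 10, -110, 0], [0, -90, 20, -130, 0], [0, -90, 20, -130, 0], [0, -90, 20, -130, 0]],
])

```text
clock: 18.9
eef_pos: [369.2, 152.3, 285.9]
eef_rot: [3.142, -0.002, 0.384]
wrist_force: [0.2, -0.5, -0.1]
finger_gap: 0.3
```

```bash
python3 - <<'E'
from h import *
s=manip.read_state();print(s['eef_pos'].round(1),s['clock'],s['wrist_force'].round(1))
w=shot('wrist')
for t in('lid','clip_left_nose','clip_right_nose'):
  for d in manip.find_in(t,w)[:2]: print(t,round(d['conf'],2),np.round(d['rect']))
g=w['img'].astype(int); m=((g.min(2)>170)&(np.ptp(g,axis=2)<60)).astype(np.uint8)
n,l,st,ce=cv2.connectedComponentsWithStats(m)
for i in range(1,n):
    if 25<st[i,4]<900: print(st[i].tolist(),ce[i].round(1),atz(w,*ce[i],80).round(1))
for p in((400.5,230.2,80),(445.5,119,80)): print('exp',np.round(proj(w,p),1))
save(w,'w5.png',None,1.4)
E
```

```text
[369.2 152.3 285.9] 18.9 [ 0.2 -0.5 -0.1]
lid 0.86 [164.  12. 177. 133.]
lid 0.56 [192. 142.  17.   6.]
clip_left_nose 0.54 [189. 144.  22.   4.]
clip_right_nose 0.42 [294. 147.  22.   0.]
[188, 105, 25, 26, 512] [199.9 117.6] [402.2 232.1  80. ]
[292, 105, 25, 26, 517] [303.9 117.5] [447.2 121.1  80. ]
[189, 145, 16, 4, 61] [196.5 146.6] [369.1 224.8  80. ]
[300, 145, 16, 4, 59] [307.3 146.6] [418.2 103.5  80. ]
[232, 190, 36, 7, 166] [246.3 192.9] [338.  149.2  80. ]
[502, 193, 10, 31, 232] [507.3 209.1] [ 440.7 -161.2   80. ]
[231, 224, 20, 40, 471] [240.6 240. ] [276.5 132.5  80. ]
[257, 224, 20, 25, 376] [265.7 236.3] [293.3 104.6  80. ]
exp [201.  119.6]
exp [305.  119.6]
```

View pics/w5.png

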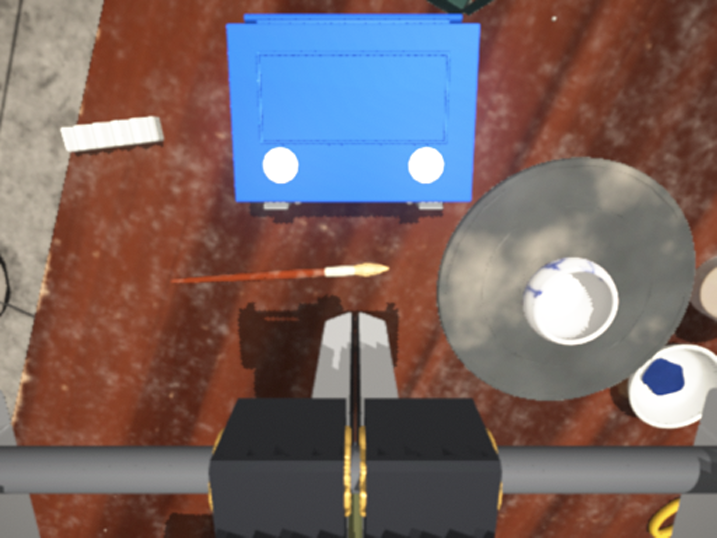

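The lid is shut and resting on the clips. Its marks are at picture (280,165) and (426,165), which match the expected positions within about 2 mm. Pressing the left one.

Call:
send_rows([
  [[0, 30, -30, 40, 0], [0, 59.5, -61, 80, 0], [0, 59.5, -61, 120, 0], [0, 59.5, -61, 155, 0], [0, 59.5, -61, 180, 0], [0, 59.5, -61, 190, 0], [0, 59.5, -61, 190, 0], [0, 59.5, -61, 190, 0]],
], newtons=30)

```text
clock: 19.9
eef_pos: [401.9, 231.5, 96.3]
eef_rot: [-3.142, -0.001, 0.385]
wrist_force: [0.1, -0.6, 0.6]
finger_gap: 0.7
```

Call:
send_rows([
  [[0, 0, 0, 3, 0], [0, 0, 0, 5, 0], [0, 0, 0, 7, 0], [0, 0, 0, 9, 0], [0, 0, 0, 10, 0], [0, 0, 0, 10, 0]],
])

```text
clock: 20.5
eef_pos: [401.3, 231.4, 85.7]
eef_rot: [-3.141, -0.0, 0.385]
wrist_force: [-1.3, 1.1, 4.3]
finger_gap: 0.8
```

Call:
send_rows([
  [[0, 0, 0, 1.5, 0], [0, 0, 0, 3, 0], [0, 0, 0, 4.5, 0], [0, 0, 0, 5.5, 0], [0, 0, 0, 5.5, 0]],
])

```text
clock: 21.0
eef_pos: [401.4, 231.5, 80.4]
eef_rot: [-3.141, -0.001, 0.385]
wrist_force: [-2.8, 0.9, 7.1]
finger_gap: 0.1
```

Call:
send_rows([
  [[0, 0, 0, 1, 0], [0, 0, 0, 2, 0], [0, 0, 0, 2, 0], [0, 0, 0, 2, 0]],
])

```text
clock: 21.4
eef_pos: [401.4, 231.5, 78.5]
eef_rot: [-3.141, -0.001, 0.385]
wrist_force: [-3.3, 1.2, 10.0]
finger_gap: 0.6
```

Call:
send_rows([
  [[0, 0, 0, 1, 0], [0, 0, 0, 2, 0], [0, 0, 0, 2, 0], [0, 0, 0, 2, 0]],
])

```text
clock: 21.8
eef_pos: [401.5, 231.7, 77.7]
eef_rot: [-3.141, -0.001, 0.385]
wrist_force: [-11.6, -2.5, 28.8]
finger_gap: 0.8
```

Call:
send_rows([
  [[0, 0, 0, -10, 0], [0, 0, 0, -22, 0], [0, 0, 40, -22, 0], [0, 0, 80, -22, 0], [0, 0, 120, -22, 0], [0, 0, 120, -22, 0], [0, 0, 120, -16, 0], [0, 0, 120, -12, 0], [0, 0, 120, -9, 0], [0, 0, 120, -7, 0]],
])

```text
clock: 22.8
eef_pos: [446.0, 120.8, 82.6]
eef_rot: [-3.142, 0.0, 0.386]
wrist_force: [0.3, -0.4, 3.5]
finger_gap: 0.4
```

Call:
send_rows([
  [[0, 0, 0, 1.5, 0], [0, 0, 0, 3, 0], [0, 0, 0, 4.5, 0], [0, 0, 0, 5.5, 0], [0, 0, 0, 6, 0], [0, 0, 0, 6, 0]],
])

```text
clock: 23.4
eef_pos: [446.3, 120.5, 77.9]
eef_rot: [-3.141, -0.0, 0.385]
wrist_force: [-8.6, 1.4, 18.9]
finger_gap: 0.5
```

Call:
send_rows([
  [[0, 0, 0, 1, 0], [0, 0, 0, 1, 0], [0, 0, 0, 1, 0]],
])

```text
clock: 23.7
eef_pos: [446.4, 120.4, 77.6]
eef_rot: [-3.141, -0.001, 0.385]
wrist_force: [-13.8, 0.4, 31.2]
finger_gap: 0.4
```

Call:
send_rows([
  [[0, 0, 0, -20, 0], [0, 0, 0, -60, 0], [0, -30, -20, -100, 0], [0, -60, -40, -130, 0], [0, -60, -50, -150, 0], [0, -60, -60, -150, 0], [0, -60, -60, -150, 0], [0, -60, -60, -150, 0]],
])

```text
clock: 24.5
eef_pos: [368.1, 153.0, 224.5]
eef_rot: [-3.142, 0.002, 0.385]
wrist_force: [-0.2, 0.4, -0.5]
finger_gap: 0.7
```

```bash
python3 - <<'E'
from h import *
s=manip.read_state();print(s['eef_pos'].round(1),s['clock'],s['wrist_force'].round(1))
w=shot('wrist');a=shot('scene')
g=w['img'].astype(int); m=((g.min(2)>170)&(np.ptp(g,axis=2)<60)).astype(np.uint8)
n,l,st,ce=cv2.connectedComponentsWithStats(m)
for i in range(1,n):
    if 100<st[i,4]<1200: print(st[i].tolist(),ce[i].round(1),atz(w,*ce[i],71).round(1))
h=lambda im,r:cv2.resize(im[r[1]:r[1]+r[3],r[0]:r[0]+r[2]],(400,300),interpolation=cv2.INTER_CUBIC)
cv2.imwrite('pics/w6.png',np.hstack([h(w['img'],(130,20,268,201)),h(a['img'],(140,180,120,90))])[:,:,::-1])
for q in(85,-85): # corner in box frame -> expected pixels at flush / not
    c,sn=np.cos(.387),np.sin(.387); 
    for z in(71.5,79): print(q,z,np.round(proj(w,(461-67*c-q*sn,190-67*sn+q*c,z)),1),np.round(proj(a,(461-67*c-q*sn,190-67*sn+q*c,z)),1))
E
```

```text
[368.1 153.  224.5] 24.5 [-0.2  0.4 -0.5]
[178, 106, 29, 29, 669] [192.3 120. ] [401.5 232.1  71. ]
[299, 106, 30, 29, 673] [313.5 120. ] [446.7 120.6  71. ]
[178, 148, 20, 9, 164] [187.8 152.1] [369.4 225.9  71. ]
[309, 149, 20, 9, 163] [318.4 153. ] [418.6 101.8  71. ]
[230, 202, 41, 8, 226] [246.6 205.4] [338.4 148.9  71. ]
[231, 224, 20, 46, 499] [240.8 241.8] [296.2 139.   71. ]
[257, 224, 20, 24, 356] [265.8 235.9] [313.3 116.   71. ]
[477, 286, 22, 33, 438] [486.4 306. ] [ 328.1 -161.3   71. ]
85 71.5 [170.6 148. ] [218.6 264.8]
85 79 [168.7 149.2] [218.4 262.2]
-85 71.5 [337.8 147.7] [244.4 215.3]
-85 79 [339.7 148.9] [244.3 212.8]
```

View pics/w6.png

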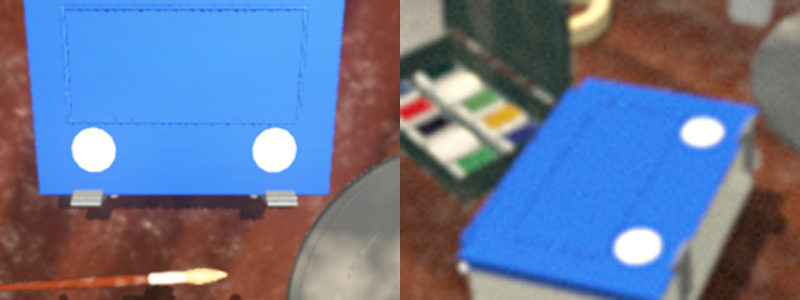

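The clip noses at crop (87,198) and (281,198) now lie over the lid's edge, and both marks sit at equal rows and areas. With z=71 assumed they are 120.3 mm apart, and 120 is expected. One check from a second wrist position gives the heights themselves.

Call:
send_rows([
  [[0, -10, 0, -40, 0], [0, -20, 0, -80, 0], [0, -20, 0, -120, 0], [0, -20, 0, -120, 0], [0, -20, 0, -120, 0], [0, -20, 0, -120, 0]],
])

```text
clock: 25.2
eef_pos: [349.6, 145.4, 344.3]
eef_rot: [-3.141, 0.003, 0.385]
wrist_force: [-0.1, -0.4, 0.7]
finger_gap: 0.5
```

```bash
python3 - <<'E'
from h import *
s=manip.read_state();print(s['eef_pos'].round(1),s['clock'],s['wrist_force'].round(1))
w=shot('wrist');a=shot('scene')
g=w['img'].astype(int); m=((g.min(2)>170)&(np.ptp(g,axis=2)<60)).astype(np.uint8)
n,l,st,ce=cv2.connectedComponentsWithStats(m)
k=[ce[i] for i in range(1,n) if 200<st[i,4]<700 and np.hypot(*(atz(w,*ce[i],71)[:2]-(424,176)))<75 and st[i,2]>15]
print([ (c.round(1),atz(w,*c,71).round(1)) for c in k])
for z in(71,80): print(z,np.linalg.norm(atz(w,*k[0],z)-atz(w,*k[1],z)).round(2))
# height of each mark from the scene camera: mark rows vs the wrist ray
A=a['img'].astype(int); m=((A.min(2)>150)&(np.ptp(A,axis=2)<60)).astype(np.uint8)
n,l,st,cs=cv2.connectedComponentsWithStats(m)
for c in k:
    e=np.array(proj(a,atz(w,*c,71))); j=1+np.argmin(np.linalg.norm(cs[1:]-e,axis=1))
    print('scene',e.round(1),cs[j].round(1),tri([(w,*c),(a,*cs[j])]))
for t in('painted_pot','glass','brush'):
    print(t,[(round(d['conf'],2),np.round(d['rect']).tolist()) for d in manip.find_in(t,a)[:2]])
E
```

```text
[349.6 145.4 344.3] 25.2 [-0.1 -0.4  0.7]
[(array([207.9,  98. ]), array([401.6, 232. ,  71. ])), (array([298.,  98.]), array([446.7, 120.6,  71. ]))]
71 120.21
80 117.77
scene [210.4 254.3] [210.9 253.5] (array([401.38379654, 231.35415871,  73.05100747]), [0.5, 0.5])
scene [229.9 219.9] [230.1 219.2] (array([446.35684151, 120.58223387,  73.31855339]), [0.4, 0.4])
painted_pot [(0.59, [275.0, 182.0, 33.0, 31.0])]
glass [(0.61, [294.0, 148.0, 32.0, 35.0])]
brush [(0.74, [245.0, 257.0, 26.0, 87.0]), (0.52, [297.0, 152.0, 28.0, 32.0])]
```

```bash
python3 -c "
from h import *
print(manip.sign_off())"
```

```text
the job is handed in; nothing more can be done
None
```

The paste pot is in the box with the lid shut, and the job was handed in at about 25 s on the robot's clock. I laid the brush on the table in front of the box and stood the white pot upright in the middle of the box. I then pushed the lid shut from behind and pressed first the left mark, then the right, with the wrist force reaching about 29 and 31 N.

**Last checks:**
- **Lid:** With the robot clear, both clip noses overlap the lid's front edge. With a height of 71 mm assumed, the marks come out 120.2 mm apart, against 120 given.
- **Disagreement:** Measured from two cameras, the marks stand 73.1 and 73.3 mm high rather than 71. That is within the 2 mm calibration or just over it, level left to right, and well below the 80 mm of a lid only resting on its clips.
- **Other things:** The painted pot and the glass are where they were in the scene picture, to within about 3 pixels. I did not see the pot again once the lid was shut; my last view, with the lid half down, showed it upright.

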